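# Charged battery from the charger into the shop scale

### The arm

A 6-joint arm with a two-finger parallel gripper is mounted at the origin on the work surface. World frame = base frame: x ahead of the robot, y to its left, z up, the work surface at z = 0. Lengths are in mm, angles in degrees, forces in N, time in s.
With the tool pointing down it reaches from about 350 to 850 mm from the base axis. Payload 8.1 kg.
Tool frame: the origin (TCP) lies midway between the tips of the shut fingers; the grasp point (between the pads) lies 19 mm behind it; x points along the fingers, z is the direction in which the jaws open and shut, and the axes are right-handed (so a half turn about x gives the same grasp; the last joint's range is limited). The gripper opens to 85 mm and grips with 20 to 120 N. Pads are 22 mm wide; open, the fingers measure 114 mm over their backs; the gripper's body (76 mm by 85 mm) begins 54 mm behind the grasp point. The pads swing forward as they close: fully open they stand 13 mm farther back than shut.
Start: joints at [61.57, 7.471, 85.268, -0, 87.261, -4.893], TCP at [239.585, 550.095, 231.292] pointing down, gripper open.
Joint ranges: [-169.43, 169.43], [-51.17, 129.36], [1.28, 143.12], [-76.62, 256.62], [0, 156.53], [-152.29, 152.29]. Speed limits (degrees/s): [136.94, 136.94, 159.86, 180, 180, 180].

### API

Orientations are given as [roll, pitch, yaw] about the fixed x, y, z axes, in that order (R = Rz(yaw) Ry(pitch) Rx(roll)).
In Python, from bench import r gives the robot as it stands. The module is installed in compiled form; this text tells all that it offers.
- The arm moves only by the tool servo_tool, never from a script. Its argument "commands" is a list that holds one entry, the list of rows, each a list of 7 numbers: the closure in counts, from 0 (fully open) to 255 (shut), then the shift along the tool's x, y, z in cm, then the turn, a rotation vector about the tool's x, y, z in degrees. A call has 1 to 8 rows; each row is the pose to reach, as a shift and turn from the pose commanded when the call began, along the tool's axes at that moment; what a row does not reach only later rows make up. A row lasts 1/10 s, in which the tool goes at most 50 mm and 8.59 degrees, less where a joint would pass 70% of its speed; a pose out of reach is approached as far as the arm can. A call with a gripper value outside its range is refused whole. The fingers move at their own pace and stop on an object; "force" is the grip in N (left out, the last holds). Time passes only in rows, so rows that repeat a pose let the fingers close. It gives the time, the measured TCP pose, the force and the opening at its end, in the units of the state.
- r.sense(): the state, without advancing time (a new reading comes with each control period).
- r.snapshot(name): name is "scene" or "side" or "wrist"; returns (picture, depth): 480x640x3 uint8, red, green, blue; 480x640 float32, mm along the optical axis (not along the pixel's ray), 0 where there is no reading.
- r.calibration(name): a dict with "fx", "fy", "cx", "cy" (pixels), "pose" (4x4, takes a point from camera to world coordinates). Camera axes: x right, y down, z forward; pixel columns grow to the right and rows downward; lengths in mm; the calibration is good to about 2 mm. A picture is of the moment at which its call begins: read the wrist's pose just before it. calibration takes no time and is no camera call; for the wrist camera it gives the pose at the moment of the call.
- r.hand_in(): hands the job in, once; it reports no verdict.
The state is a dict: "time": time; "joint_pos": joint angles; "qd": joint speeds; "joint_efforts": joint torques, N m; "tool_pos": TCP position; "tcp_rot": TCP orientation; "ft_force": force on the tool from outside, world axes, zero at the start; "wrist_torque": the same for the moment, N m; "finger_gap": finger opening in mm.
Only numpy, scipy, OpenCV 4.12 (cv2) and the standard library are available. Lean on these libraries where they do the work, as an engineer would, in place of code of your own. Each camera call takes 0.05 s, during which the arm holds its last target.

### The job

The counter scale needs its battery. Press the yellow release pad on the charger so that the battery pops loose, slide the battery out by its black rib, then gently slide it fully home into the battery slide of the scale until the sprung catch clicks up behind it, and let go. Never force it, and leave the tin, the jar and the lunch box alone.

Things in the scene. Friction and masses are not known exactly. Their poses are not given: they have to be found in the camera images.
- battery: Battery, about 0.3 kg, same front and back. Grey dovetail foot 60 long (x), 60 wide at the bottom, 50 at its top, 9 high; on it a blue case 60 x 46 up to 25 above the underside; on that a black upright grip rib 36 long (x), 16 thick (y), 25 to 51 above the underside, centred (all mm). Origin: centre of the underside; x along the slide, z up. Starts locked in the charger.
- charger: Black charger, fixed to the counter, with a battery slide. Origin: on the counter, under the middle of the locked battery. x is the slide-in direction, away from the robot give or take 0.3 rad; z up. Behind the slide a block from x 52 to 112 mm, 45 mm high. No more than 60 N may act on it.
- charger_seat (a point): Where the underside centre of a battery locked in the charger is: x 0, y 0, z 24 mm in the charger's frame. A sprung ejector ahead of it pushes outward with about 4 N here, 3 N at its end; when the catch is pressed it pushes the battery 14 mm out (to -x), over the lowered catch tooth.
- charger_mouth (a point): Mouth of the charger's slide, 36 mm before (-x of) the seat, on the flat bed (24 mm high, 80 mm wide, from 98 mm before to 40 mm past the seat). Rails, tops at 35 mm, run from 20 mm before to 34 mm past the seat, 1.2 mm clear of the foot on each side; from 20 to 36 mm before it they flare by 5 mm a side. Battery out when 68 mm before the seat.
- scale: White counter scale, fixed, its battery slide towards the robot. Origin on the counter; x the slide-in direction, away from the robot give or take 0.3 rad; z up. Housing from x 52 to 292 mm, 240 mm wide, 61 mm high; steel platter from x 103 mm on, 250 mm wide, top at 78 mm. Set the battery down or press on it with less than 60 N.
- scale_seat (a point): Nominal place of the underside centre of a locked battery: x 0, y 0, z 24 mm in the scale's frame. But the whole slide is screwed on through long holes and truly stands up to 10 mm nearer or further along x; no listed pose shows it. The catch clicks at the true seat; 1.8 mm further in is a hard end stop. Not clicked, the ejector (3 to 4 N) pushes the battery 14 mm out again when let go.
- scale_mouth (a point): Nominal mouth, 36 mm before the nominal seat, on the bed. Slide, rails, flare and catch as on the charger (shifted along x up to 10 mm). Catch tooth: 4 mm above the bed, 30 to 43 mm before the seat, sloped on the entry side; set the battery down 84 mm before the nominal seat to be clear of it. Sliding in takes 2 to 6 N; contact forces in the slide above 25 N in sum are too much.
- charger_pad (a point): Centre of the top of the charger catch's yellow press pad, 24 mm long (x) and 44 mm wide (y), 114 mm before the charger's origin along its x (nearer the robot), 24 mm above the counter.
- charger_catch (a joint): Charger catch: 0 is up (locking), grows in metres as it is pressed straight down, to 0.008. The battery is freed from 0.004 on. Pressing it takes about 2 to 6 N.
- scale_catch (a joint): Scale catch: 0 is up (locking), grows in metres as it is pressed down, to 0.008. It is about 0.004 while the battery's foot lies over it and goes back to 0 when the battery has clicked in.
- tin: Bystander: flat food tin, 80 mm across, 45 mm high; origin at the centre of its underside.
- jar: Bystander: jar with red lid, 66 mm across, 85 mm high; origin at the centre of its underside.
- lunchbox: Bystander: closed white lunch box, 152 x 152 mm, 64 mm high; origin at the centre of its underside.
There are look-alikes about, which are no part of the job. What is shaped like the battery but green or turquoise is not meant.

How it is judged (in metres and radians):
On the way, in this order (a step that is already met when the one before it is completed fails the run):
1. The charger's catch is held down and the battery pops outward (value of joint charger_catch above 0.0025 m and x of battery in the frame of charger below -0.005 m and z of battery in the frame of charger below 0.03 m), for 0.1 s.
2. The battery is slid out of the charger's rails (x of battery in the frame of charger below -0.055 m), for 0.1 s.
3. The battery lies in the mouth of the scale's slide, its foot on the bed and over the lowered catch (x of battery in the frame of scale between -0.045 and -0.006 m and z of battery in the frame of scale below 0.028 m and value of joint scale_catch above 0.0025 m), for 0.1 s.
At the end, for the whole second after the job is handed in: The battery rests in the scale's slide (origin within 12.5 mm before to 14 mm past nominal along x, 4 mm sideways, under 28 mm high, aligned within 0.08 rad), the scale's catch is up (below 2 mm), and the battery is released and still (x of battery in the frame of scale between -0.0125 and 0.014 m and y of battery in the frame of scale between -0.004 and 0.004 m and z of battery in the frame of scale below 0.028 m and angle between the x axis of battery and the x axis of scale, either way round below 0.08 rad and value of joint scale_catch below 0.002 m and linear speed of battery below 0.01 m/s); the robot touches nothing.
It fails at once if The battery is forced in the scale's slide (over 25 N once it is in the mouth) (contact force between battery and scale above 25 N and x of battery in the frame of scale between -0.045 and 0.05 m and y of battery in the frame of scale between -0.02 and 0.02 m).
It fails at once if The battery is set down hard on the scale (over 60 N) (contact force between battery and scale above 60 N).
It fails at once if The battery is forced in the charger (over 60 N) (contact force between battery and charger above 60 N).
It fails at once if The robot presses hard on the charger or the scale (over 60 N) (contact force between any of the fingers, the arm and charger above 60 N or contact force between any of the fingers, the arm and scale above 60 N).
It fails at once if A bystander is moved by more than 20 mm (distance of any of tin, jar, lunchbox from where it was at the start of the episode above 0.02 m).
It also fails if it takes over 59 s, if anything falls off the work surface, if the arm or the gripper's body presses on something with over 40 N, if the wrist force passes 120 N, or if a joint passes its speed limit or range.

## Working session

There is one attempt and no reset: what is moved stays moved. The work goes in short steps, Python scripts to look and compute and a tool call to move; the robot and the scene stay as the last step left them, time stands still between calls to the robot, and variables do not carry over. Pictures are saved under pics/ and viewed, and the job is handed in when it is done.

Besides the shell and the picture viewer there is one more tool, called after ">>>" by a JSON object that holds its "op" and its "data", one argument or row to a line. servo_tool: Moves the arm, as the interface text tells. Its arguments: {"type":"object","properties":{"commands":{"type":"array","items":{"type":"array","items":{"type":"array","items":{"type":"number"}}}},"force":{"type":"number"}},"required":["commands"]}

```bash
mkdir -p pics; cat > h.py <<'E'
import numpy as np, cv2
from bench import r
from scipy.spatial.transform import Rotation as R
def snap(n,f):
    c=r.calibration(n); p,d=r.snapshot(n)
    cv2.imwrite('pics/'+f+'.png',p[:,:,::-1]); np.savez('pics/'+f+'.npz',p=p,d=d,pose=np.array(c['pose']),k=np.array([c['fx'],c['fy'],c['cx'],c['cy']]))
def load(f):
    z=np.load('pics/'+f+'.npz'); return z['p'],z['d'],z['pose'],z['k']
def cloud(f):
    p,d,T,k=load(f); v,u=np.mgrid[:480,:640]
    P=np.stack([(u-k[2])/k[0]*d,(v-k[3])/k[1]*d,d],-1)@T[:3,:3].T+T[:3,3]
    P[d==0]=np.nan
    return p,P
E
python3 - <<'E'
from h import *
snap('scene','s0');snap('side','d0');snap('wrist','w0')
print(r.sense())
for n in('scene','side','wrist'):print(r.calibration(n))
E
```

```text
{'time': 0.15, 'joint_pos': array([ 6.15693220e+01,  7.50728646e+00,  8.53145847e+01, -4.19467242e-04,
        8.72608175e+01, -4.89244809e+00]), 'qd': array([ 0.0465983 , -0.13736158, -0.29934462,  0.03253134,  0.01321615,
       -0.02831596]), 'joint_efforts': array([ 1.55839138e-03, -5.70052600e+01, -5.01167214e+01, -1.14479171e-04,
        9.33415198e-03, -4.49979689e-05]), 'tool_pos': array([239.39357148, 549.7190222 , 230.466789  ]), 'tcp_rot': array([ 175.39784983,   89.91731022, -118.1403597 ]), 'ft_force': array([-0.46188427, -0.73712912,  0.11657786]), 'wrist_torque': array([-0.00517867, -0.02191724, -0.03154166]), 'finger_gap': 85.14212672856532}
{'fx': 488.4820654921884, 'fy': 488.4820654921884, 'cx': 317.51620246806334, 'cy': 236.7724625684213, 'pose': array([[-2.66595917e-02,  7.27742306e-01, -6.85332330e-01,
         1.45198998e+03],
       [ 9.99603642e-01,  2.56111241e-02, -1.16888203e-02,
         3.06320354e+00],
       [ 9.04568236e-03, -6.85372313e-01, -7.28136642e-01,
         9.43458052e+02],
       [ 0.00000000e+00,  0.00000000e+00,  0.00000000e+00,
         1
[... 223 characters left out ...]
-5.01567103e-01, -5.71998576e-01,  6.49036262e-01,
        -8.77739338e+02],
       [-1.55711170e-02, -7.44137547e-01, -6.67844931e-01,
         9.56517339e+02],
       [ 0.00000000e+00,  0.00000000e+00,  0.00000000e+00,
         1.00000000e+00]])}
{'fx': 355.4690079926463, 'fy': 355.4690079926463, 'cx': 320.7771808459937, 'cy': 239.77800981655434, 'pose': array([[ 3.99396361e-01,  8.66281502e-01,  3.00064837e-01,
         1.62162407e+02],
       [ 9.16778330e-01, -3.77325315e-01, -1.30931665e-01,
         5.83166054e+02],
       [-2.01620409e-04,  3.27386570e-01, -9.44890466e-01,
         3.74156841e+02],
       [ 0.00000000e+00,  0.00000000e+00,  0.00000000e+00,
         1.00000000e+00]])}
```

View pics/s0.png

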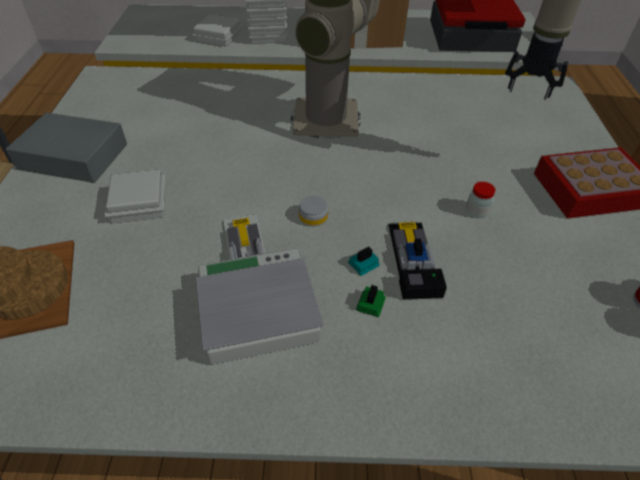

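View pics/d0.png

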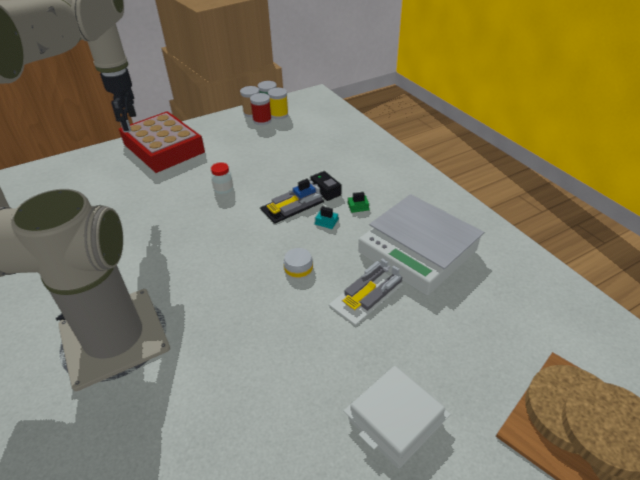

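View pics/w0.png

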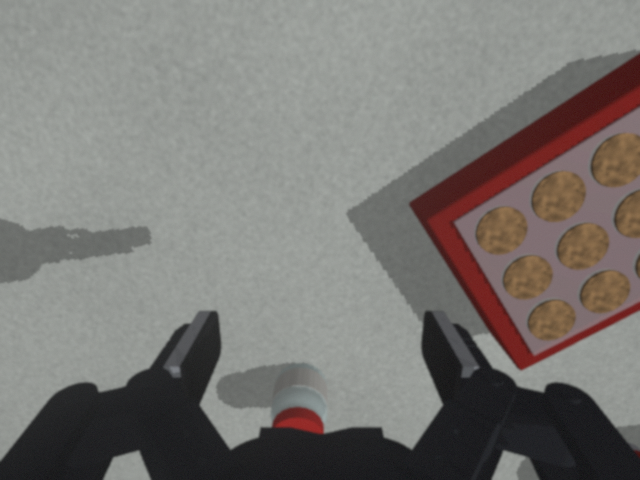

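Candidates are blue on the black charger at scene (416,250), turquoise at (364,260) and green at (371,300). By the description it is the blue one. I'll check it with a crop and measure.

```bash
python3 - <<'E'
from h import *
p,P=cloud('s0'); 
a=cv2.resize(p[205:315,340:460],None,fx=5,fy=5,interpolation=cv2.INTER_CUBIC)
cv2.imwrite('pics/c1.png',a[:,:,::-1])
b=cv2.resize(p[205:275,200:310],None,fx=6,fy=6,interpolation=cv2.INTER_CUBIC)
cv2.imwrite('pics/c2.png',b[:,:,::-1])
for f in('s0','d0'):
    p,P=cloud(f)
    hsv=cv2.cvtColor(p,cv2.COLOR_RGB2HSV)
    print(f)
    Y=(abs(hsv[...,0].astype(int)-25)<7)&(hsv[...,1]>170)&(P[...,2]<45)&(P[...,2]>8)
    B=(abs(hsv[...,0].astype(int)-110)<8)&(hsv[...,1]>140)
    for nm,m in(('Y',Y),('B',B)):
        n,l,s,c=cv2.connectedComponentsWithStats(m.astype(np.uint8))
        for i in range(1,n):
            if s[i,4]>25: 
                q=P[l==i]; print(nm,c[i],s[i,4],np.nanmean(q,0).round(1),np.nanmin(q,0).round(0),np.nanmax(q,0).round(0))
    # scale platter
    m=(P[...,2]>73)&(P[...,2]<83)&(P[...,0]>500)&(P[...,1]<50)&(P[...,1]>-450)
    q=P[m]; print('platter',m.sum(),cv2.minAreaRect(q[:,:2].astype(np.float32)))
    m=(P[...,2]>41)&(P[...,2]<49)&(P[...,0]>600)&(P[...,1]>80)&(P[...,1]<300)
    q=P[m]; print('block',m.sum(),cv2.minAreaRect(q[:,:2].astype(np.float32)))
E
```

```text
s0
Y [313.08247423 220.91752577] 97 [521.9 -25.3  17. ] [503. -61.   9.] [531.   9.  25.]
Y [242.10288066 229.92592593] 243 [ 569.2 -209.4   24.7] [ 521. -238.   17.] [ 622. -188.   31.]
Y [408.28181818 230.07727273] 220 [553.2 225.9  23.3] [516. 203.   8.] [594. 254.  31.]
B [415.87288136 252.63559322] 236 [656.2 230.2  50.5] [620. 209.  39.] [679. 256.  79.]
platter 8338 ((829.1477661132812, -137.4008331298828), (194.10292053222656, 250.41773986816406), 15.343324661254883)
block 1058 ((703.4175415039062, 185.90440368652344), (152.23056030273438, 196.3953399658203), 12.965056419372559)
d0
Y [557.42958748  34.30369844] 1406 [2428.5  785.7   26.4] [2404.  282.    8.] [2452. 1505.   45.]
Y [278.58715596 111.6146789 ] 109 [816.  759.2  30.7] [788. 741.  13.] [849. 784.  45.]
Y [280.05434783 204.63043478] 184 [559.3 224.3  24.5] [520. 200.  10.] [619. 245.  34.]
Y [298.09090909 273.375     ] 88 [473.3 -57.6  16.7] [447. -68.   8.] [513. -31.  28.]
Y [358.69716088 295.66246057] 317 [ 565.5 -211.5   24.6] [ 523. -244.   14.] [ 626. -178.   32.]
B [303.91025641 190.92307692] 156 [642.2 220.8  47.4] [617. 207.  35.] [677. 248.  57.]
platter 4179 ((829.4158325195312, -137.39892578125), (196.09292602539062, 252.45237731933594), 15.256204605102539)
block 464 ((700.244140625, 186.13406372070312), (153.55148315429688, 196.12850952148438), 11.967523574829102)
```

View pics/c1.png

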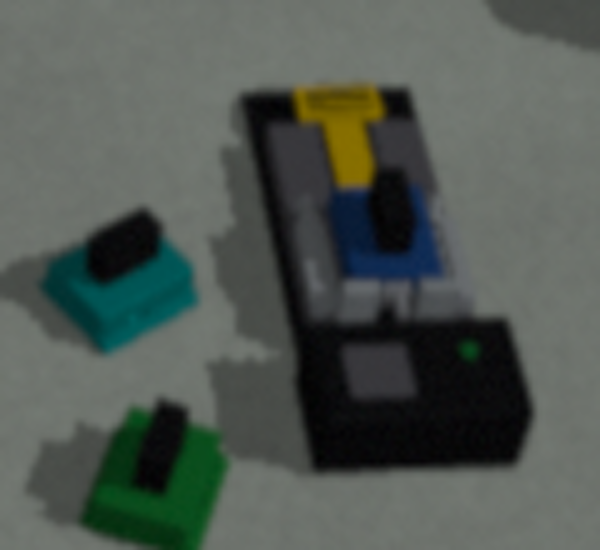

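View pics/c2.png

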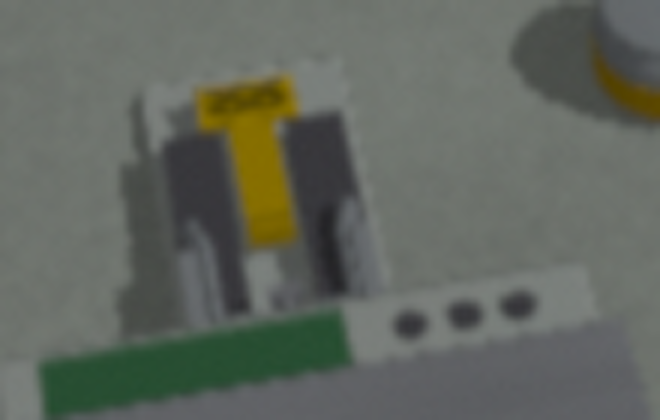

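The crop shows the blue battery in the black charger, behind the yellow pad at scene (404,225); the other two are green or turquoise decoys on the counter. Next I'll get a close wrist view of the charger.

```bash
cat >> h.py <<'E'
def Rd(yaw):  # tool down, jaw (tool z) along world dir yaw+90deg (as camera on -x side), or current sign
    s=r.sense(); return None
def plan(pos,xyaw):
    """tool pointing down, tool y or -y along heading xyaw; choose nearest sign"""
    s=r.sense(); Rc=R.from_euler('xyz',s['tcp_rot'],degrees=True)
    best=None
    for sg in(90,-90):
        a=np.radians(xyaw+sg); z=np.array([np.cos(a),np.sin(a),0]); x=np.array([0,0,-1.]); y=np.cross(z,x)
        Rt=R.from_matrix(np.stack([x,y,z],1)); rv=(Rc.inv()*Rt).as_rotvec(degrees=True)
        if best is None or np.linalg.norm(rv)<np.linalg.norm(best): best=rv
    sh=Rc.inv().apply(np.array(pos)-s['tool_pos'])/10
    print('t',s['time'],'pos',s['tool_pos'].round(1),'shift',sh.round(2),'turn',best.round(2),'F',s['ft_force'].round(1),'gap',round(s['finger_gap'],1)); 
    print('toolaxes x',Rc.apply([1,0,0]).round(3),'y',Rc.apply([0,1,0]).round(3),'z',Rc.apply([0,0,1]).round(3))
E
python3 - <<'E'
from h import *
plan([540,190,240],-5)
E
```

```text
t 0.15 pos [239.4 549.7 230.5] shift [ -0.93 -41.93 -20.98] turn [-18.54  -0.08  -0.02] F [-0.5 -0.7  0.1] gap 85.1
toolaxes x [-0.001 -0.001 -1.   ] y [-0.917  0.399  0.   ] z [ 0.399  0.917 -0.001]
```

>>> {"op": "servo_tool", "data": {
  "commands": [
    [[255, -0.9, -4, -2, -5, 0, 0], [255, -0.9, -8, -4, -10, 0, 0], [255, -0.9, -12.5, -6.2, -15, 0, 0], [255, -0.9, -17, -8.4, -18.5, 0, 0], [255, -0.9, -21.4, -10.6, -18.5, 0, 0], [255, -0.9, -25.8, -12.8, -18.5, 0, 0], [255, -0.9, -30.2, -15, -18.5, 0, 0], [255, -0.9, -34.6, -17.2, -18.5, 0, 0]]
  ]
}}

```text
time: 0.95
tool_pos: [488.9, 252.4, 240.1]
tcp_rot: [88.3, 90.0, 173.3]
ft_force: [0.3, 0.7, -0.5]
finger_gap: 0.1
```

```bash
python3 - <<'E'
from h import *
plan([540,190,240],-5)
E
```

```text
t 0.95 pos [488.9 252.4 240.1] shift [ 0.01 -5.63 -5.77] turn [-0.03  0.   -0.01] F [ 0.3  0.7 -0.5] gap 0.1
toolaxes x [-0.  0. -1.] y [-0.996  0.088  0.   ] z [0.088 0.996 0.   ]
```

>>> {"op": "servo_tool", "data": {
  "commands": [
    [[255, 0, -2.5, -2, 0, 0, 0], [255, 0, -4.5, -4.0, 0, 0, 0], [255, 0, -4.5, -4.0, 0, 0, 0]]
  ]
}}

```text
time: 1.25
tool_pos: [531.1, 207.4, 239.7]
tcp_rot: [172.4, 89.9, -102.8]
ft_force: [0.0, 0.4, -0.0]
finger_gap: -0.2
```

```bash
python3 - <<'E'
from h import *
snap('wrist','w1')
plan([540,190,240],-5)
E
```

```text
t 1.3 pos [530.  209.  239.7] shift [-0.03 -1.17 -1.8 ] turn [-0.21 -0.02 -0.05] F [ 0.3  1.3 -0. ] gap -0.0
toolaxes x [-0.001 -0.    -1.   ] y [-0.996  0.091  0.001] z [ 0.091  0.996 -0.   ]
```

View pics/w1.png

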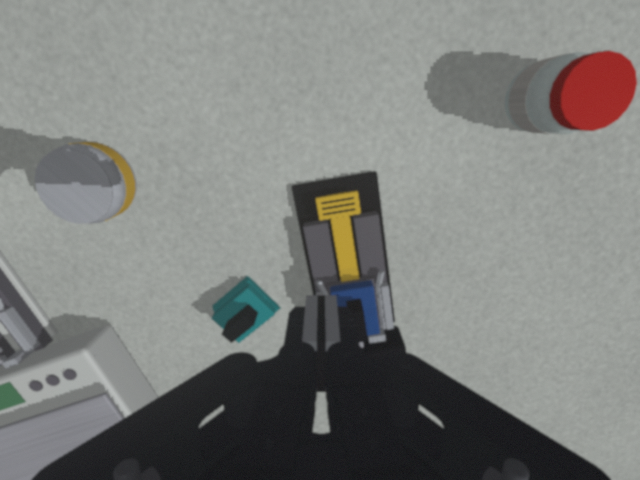

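The wrist view shows the pad at (338,206), the tongue running down to (348,275), the blue case at (355,300), and the gripper above. I'll measure the charger frame from it.

```bash
python3 - <<'E'
from h import *
p,P=cloud('w1')
T=load('w1')[2]; k=load('w1')[3]
hsv=cv2.cvtColor(p,cv2.COLOR_RGB2HSV)
# rays to plane z=24
v,u=np.mgrid[:480,:640]
d=np.stack([(u-k[2])/k[0],(v-k[3])/k[1],np.ones_like(u)],-1)@T[:3,:3].T
def plane(z): return T[:3,3]+d*((z-T[2,3])/d[...,2])[...,None]
Q=plane(24)
Y=(abs(hsv[...,0].astype(int)-25)<8)&(hsv[...,1]>120)
Y[:185]=0;Y[290:]=0;Y[:,:300]=0;Y[:,380:]=0
print('yellow depth z',np.nanmedian(P[Y],0))
q=Q[Y][:,:2]
# iterate: fit yaw via tongue: rows below
c=q.mean(0)
tong=Y.copy(); tong[:224]=0; tong[272:]=0
pad=Y.copy(); pad[216:]=0
print('pad rect',cv2.minAreaRect(Q[pad][:,:2].astype(np.float32)))
vs=[];cs=[]
for row in range(224,272):
    i=np.where(tong[row])[0]
    cs.append(Q[row,i,:2].mean(0))
cs=np.array(cs); l=cv2.fitLine(cs.astype(np.float32),cv2.DIST_HUBER,0,.01,.01).ravel(); print('tongue yaw',np.degrees(np.arctan2(l[1],l[0])),l)
# dark bed outline on z=24 (top of the base) 
D=(hsv[...,2]<75)&(hsv[...,1]<120); 
L=[];Rr=[]
for row in range(205,270):
    i=np.where(D[row,280:420])[0]+280
    L.append(Q[row,i[0],:2]);Rr.append(Q[row,i[-1],:2])
for e in(L,Rr):
    l=cv2.fitLine(np.array(e,np.float32),cv2.DIST_HUBER,0,.01,.01).ravel(); print('edge yaw',np.degrees(np.arctan2(l[1],l[0])),l)
# block/batt from depth
m=(P[...,2]>41)&(P[...,2]<48)
print('blk',np.nanmedian(P[m],0),m.sum())
B=(abs(hsv[...,0].astype(int)-112)<8)&(hsv[...,1]>140); B[:270]=0;B[350:]=0;B[:,:320]=0
print('blue',np.nanmedian(P[B],0),np.nanpercentile(P[B],[1,99],axis=0))
E
```

```text
yellow depth z [555.2564429  227.13605235  24.26163818]
pad rect ((534.8289184570312, 224.54017639160156), (25.766460418701172, 46.35186767578125), 2.979004383087158)
tongue yaw 4.503147 [9.9691302e-01 7.8513861e-02 5.8265228e+02 2.2809918e+02]
edge yaw 4.608197 [9.9676740e-01 8.0341540e-02 5.6671857e+02 1.8358980e+02]
edge yaw 4.574835 [9.9681401e-01 7.9761118e-02 5.6800555e+02 2.6931274e+02]
blk [494.25900908 -24.15812921  45.52160348] 6275
blue [634.4555252  245.79432626  49.99080823] [[618.60300521 214.37602376  48.34529383]
 [674.02643557 255.50801807  51.67000547]]
```

```bash
python3 - <<'E'
from h import *
plan([534.8,224.4,40],4.55)
E
```

```text
t 1.3 pos [530.  209.  239.7] shift [19.97 -0.35  1.59] turn [-9.76 -0.02 -0.05] F [ 0.3  1.3 -0. ] gap -0.0
toolaxes x [-0.001 -0.    -1.   ] y [-0.996  0.091  0.001] z [ 0.091  0.996 -0.   ]
```

>>> {"op": "servo_tool", "data": {
  "commands": [
    [[255, 4, -0.3, 0.8, -5, 0, 0], [255, 8.5, -0.3, 1.6, -9.7, 0, 0], [255, 13, -0.3, 1.6, -9.7, 0, 0], [255, 17, -0.3, 1.6, -9.7, 0, 0], [255, 19.5, -0.3, 1.6, -9.7, 0, 0], [255, 20, -0.3, 1.6, -9.7, 0, 0], [255, 20, -0.3, 1.6, -9.7, 0, 0], [255, 20, -0.3, 1.6, -9.7, 0, 0]]
  ]
}}

```text
time: 2.1
tool_pos: [535.0, 227.1, 42.4]
tcp_rot: [-74.5, 89.8, 20.2]
ft_force: [-0.5, 0.3, 0.4]
finger_gap: -0.1
```

```bash
python3 - <<'E'
from h import *
plan([534.8,224.4,18],4.55)
E
```

```text
t 2.1 pos [535.  227.1  42.4] shift [ 2.44  0.04 -0.27] turn [0.15 0.04 0.16] F [-0.5  0.3  0.4] gap -0.1
toolaxes x [ 0.003  0.001 -1.   ] y [-0.997 -0.082 -0.003] z [-0.082  0.997  0.001]
```

>>> {"op": "servo_tool", "data": {
  "commands": [
    [[255, 1.0, 0, -0.2, 0, 0, 0], [255, 1.6, 0, -0.2, 0, 0, 0], [255, 1.9, 0, -0.2, 0, 0, 0], [255, 2.1, 0, -0.2, 0, 0, 0], [255, 2.3, 0, -0.2, 0, 0, 0], [255, 2.4, 0, -0.2, 0, 0, 0], [255, 2.4, 0, -0.2, 0, 0, 0], [255, 2.4, 0, -0.2, 0, 0, 0]]
  ]
}}

```text
time: 2.9
tool_pos: [534.2, 224.1, 16.5]
tcp_rot: [-89.4, 90.0, 5.2]
ft_force: [0.9, -0.6, 2.3]
finger_gap: -0.4
```

```bash
python3 - <<'E'
from h import *
plan([534.8,224.4,18],4.55)
snap('wrist','w2');snap('side','d2')
p=load('d2')[0]; cv2.imwrite('pics/d2c.png',cv2.resize(p[150:240,230:360],None,fx=5,fy=5)[:,:,::-1])
E
```

```text
t 2.9 pos [534.2 224.1  16.5] shift [-0.15 -0.06  0.02] turn [0.11 0.   0.03] F [ 0.9 -0.6  2.3] gap -0.4
toolaxes x [ 0.  0. -1.] y [-0.997 -0.081 -0.   ] z [-0.081  0.997  0.   ]
```

View pics/w2.png

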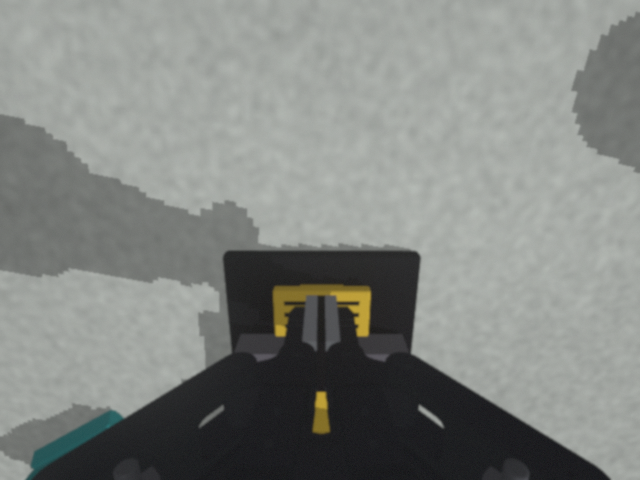

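View pics/d2c.png

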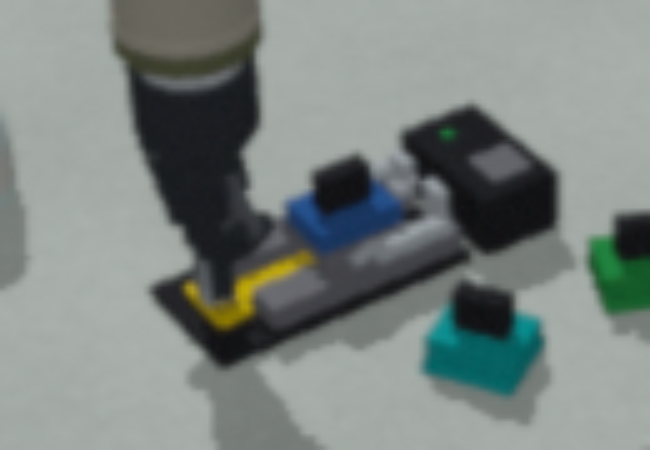

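The side crop shows that the battery popped out about 14 mm, with blue now clear of the end block. I'll retreat up and go over the rib with the gripper open.

>>> {"op": "servo_tool", "data": {
  "commands": [
    [[255, -3, 0, 0, 0, 0, 0], [255, -7.5, 0, 0, 0, 0, 0], [120, -9, -2, 0, 0, 0, 0], [0, -9, -6, 0, 0, 0, 0], [0, -9, -9, 0, 0, 0, 0], [0, -9, -10, 0, 0, 0, 0], [0, -9, -10, 0, 0, 0, 0], [0, -9, -10, 0, 0, 0, 0]]
  ]
}}

```text
time: 3.8
tool_pos: [632.6, 232.2, 105.3]
tcp_rot: [96.0, 89.9, -169.3]
ft_force: [-0.7, -0.1, -0.5]
finger_gap: 84.7
```

```bash
python3 - <<'E'
from h import *
snap('wrist','w3')
plan([634.5,232.3,54],4.55)
p,P=cloud('w3')
hsv=cv2.cvtColor(p,cv2.COLOR_RGB2HSV)
m=(P[...,2]>72)&(P[...,2]<80)&(hsv[...,2]<80)&(P[...,0]>590)&(P[...,0]<680)&(P[...,1]>205)&(P[...,1]<265)
if m.sum()>20: print(m.sum(),cv2.minAreaRect(P[m][:,:2].astype(np.float32)))
B=(abs(hsv[...,0].astype(int)-112)<8)&(hsv[...,1]>140)&(P[...,2]>45)
print(np.nanpercentile(P[B],[1,50,99],axis=0),B.sum())
E
```

```text
t 3.85 pos [632.4 232.2 105.5] shift [ 5.15 -0.21 -0.01] turn [ 0.12 -0.01 -0.11] F [0.2 0.  0.3] gap 85.2
toolaxes x [-0.002 -0.    -1.   ] y [-0.997 -0.082  0.002] z [-0.082  0.997 -0.   ]
1853 ((627.9517211914062, 231.33392333984375), (36.794769287109375, 15.973552703857422), 4.386984348297119)
[[598.29054669 209.90885602  48.4528312 ]
 [619.6058629  238.81827165  50.00761195]
 [656.1975321  254.13927853  51.47709791]] 3851
```

View pics/w3.png

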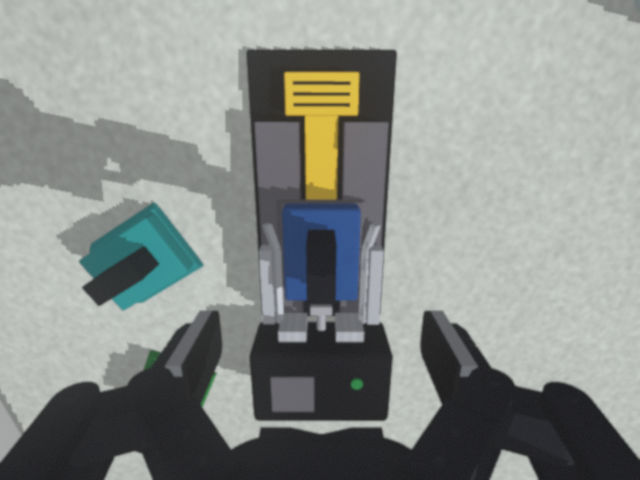

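The rib centre is at about (321,265) in the image, world (628.0, 231.3), yaw 4.4°. Its size measures 36.8×16, which matches. I'll descend and grip.

>>> {"op": "servo_tool", "data": {
  "commands": [
    [[0, 2.5, 0.4, -0.05, 0, 0, 0], [0, 4.5, 0.4, -0.05, 0, 0, 0], [0, 5.1, 0.4, -0.05, 0, 0, 0], [0, 5.1, 0.4, -0.05, 0, 0, 0], [130, 5.1, 0.4, -0.05, 0, 0, 0], [255, 5.1, 0.4, -0.05, 0, 0, 0], [255, 5.1, 0.4, -0.05, 0, 0, 0], [255, 5.1, 0.4, -0.05, 0, 0, 0]]
  ],
  "force": 40
}}

```text
time: 4.65
tool_pos: [630.2, 231.6, 56.2]
tcp_rot: [-79.9, 89.9, 14.7]
ft_force: [0.3, -0.1, -0.6]
finger_gap: 27.9
```

```bash
python3 - <<'E'
from h import *
plan([628,231.4,54],4.55)
snap('wrist','w4')
E
```

```text
t 4.65 pos [630.2 231.6  56.2] shift [0.22 0.22 0.  ] turn [0.11 0.01 0.07] F [ 0.3 -0.1 -0.6] gap 27.9
toolaxes x [ 0.001  0.    -1.   ] y [-0.997 -0.081 -0.001] z [-0.081  0.997  0.   ]
```

View pics/w4.png

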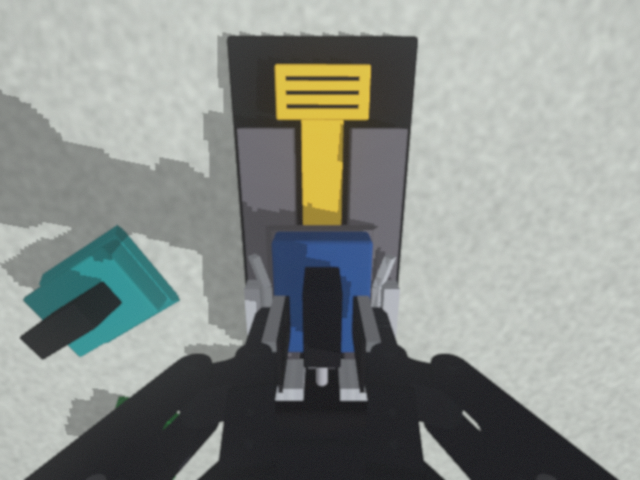

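The fingers straddle the rib at (322,310) and are still closing.

>>> {"op": "servo_tool", "data": {
  "commands": [
    [[255, 0.15, 0.15, 0, 0, 0, 0], [255, 0.15, 0.15, 0, 0, 0, 0], [255, 0.15, 0.15, 0, 0, 0, 0], [255, 0.15, 0.15, 0, 0, 0, 0]]
  ]
}}

```text
time: 5.1
tool_pos: [629.9, 231.5, 55.7]
tcp_rot: [-83.8, 89.8, 10.9]
ft_force: [0.5, -1.5, 6.4]
finger_gap: 15.2
```

```bash
python3 - <<'E'
from h import *
plan([578,227.4,54],4.55)
E
```

```text
t 5.1 pos [629.9 231.5  55.7] shift [0.15 5.21 0.01] turn [0.11 0.02 0.21] F [ 0.5 -1.5  6.4] gap 15.2
toolaxes x [ 0.004  0.001 -1.   ] y [-0.997 -0.081 -0.004] z [-0.081  0.997  0.   ]
```

>>> {"op": "servo_tool", "data": {
  "commands": [
    [[255, -0.05, 0.8, 0, 0, 0, 0], [255, -0.05, 1.8, 0, 0, 0, 0], [255, -0.05, 2.8, 0, 0, 0, 0], [255, -0.05, 3.8, 0, 0, 0, 0], [255, -0.05, 4.8, 0, 0, 0, 0], [255, -0.05, 5.6, 0, 0, 0, 0], [255, -0.05, 5.6, 0, 0, 0, 0], [255, -0.05, 5.6, 0, 0, 0, 0]]
  ]
}}

```text
time: 5.9
tool_pos: [572.1, 227.0, 55.7]
tcp_rot: [-71.1, 90.0, 23.6]
ft_force: [-4.0, -0.6, 11.4]
finger_gap: 15.3
```

```bash
python3 - <<'E'
from h import *
plan([578,227.4,54],4.55)
snap('side','d5')
p=load('d5')[0]; cv2.imwrite('pics/d5c.png',cv2.resize(p[150:240,230:360],None,fx=5,fy=5)[:,:,::-1])
E
```

```text
t 5.9 pos [572.1 227.   55.7] shift [ 0.17 -0.59 -0.  ] turn [0.13 0.01 0.04] F [-4.  -0.6 11.4] gap 15.3
toolaxes x [ 0.001  0.    -1.   ] y [-0.997 -0.082 -0.001] z [-0.082  0.997  0.   ]
```

View pics/d5c.png

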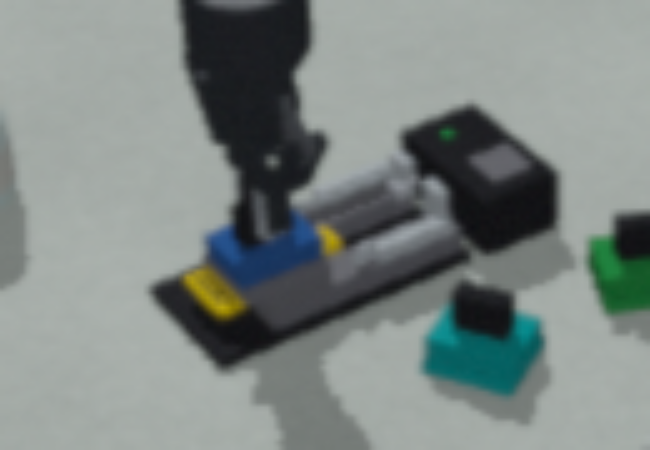

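The battery is clear of the rails, about 78 mm before the seat. I'll lift and carry it towards the scale, with a look from above.

>>> {"op": "servo_tool", "data": {
  "commands": [
    [[255, -2, 0, 0, 0, 0, 0], [255, -6, 0, 0, 0, 0, 0], [255, -10, 0, 0, 0, 0, 0], [255, -13, 0, -2, 0, 0, 0], [255, -15, 1, -6, 0, 0, 0], [255, -15, 1.5, -10, 0, 0, 0], [255, -15, 2, -14, 0, 0, 0], [255, -15, 2, -18, 0, 0, 0]]
  ]
}}

```text
time: 6.75
tool_pos: [565.2, 44.5, 203.2]
tcp_rot: [82.5, 89.9, 177.2]
ft_force: [0.3, -0.8, -3.6]
finger_gap: 15.0
```

```bash
python3 - <<'E'
from h import *
plan([540,-195,205],15.3)
E
```

```text
t 6.75 pos [565.2  44.5 203.2] shift [ -0.18   4.48 -23.67] turn [-10.6    0.03  -0.14] F [ 0.3 -0.8 -3.6] gap 15.0
toolaxes x [-0.003  0.    -1.   ] y [-0.997 -0.082  0.002] z [-0.082  0.997  0.   ]
```

>>> {"op": "servo_tool", "data": {
  "commands": [
    [[255, 0, 1, -4, -3, 0, 0], [255, 0, 2, -8, -6, 0, 0], [255, 0, 3, -12, -9, 0, 0], [255, 0, 4, -16, -10.6, 0, 0], [255, 0, 4.5, -20, -10.6, 0, 0], [255, 0, 4.5, -23.2, -10.6, 0, 0], [255, 0, 4.5, -23.6, -10.6, 0, 0], [255, 0, 4.5, -23.6, -10.6, 0, 0]]
  ]
}}

```text
time: 7.55
tool_pos: [540.3, -193.5, 202.9]
tcp_rot: [44.4, 89.8, 149.5]
ft_force: [0.4, 0.7, -2.6]
finger_gap: 14.8
```

>>> {"op": "servo_tool", "data": {
  "commands": [
    [[255, 0, 0, 0, 0, 0, 0], [255, 0, 0, 0, 0, 0, 0], [255, 0, 0, 0, 0, 0, 0]]
  ]
}}

```text
time: 7.85
tool_pos: [541.5, -192.0, 204.2]
tcp_rot: [25.1, 90.0, 130.4]
ft_force: [-0.4, 0.3, -3.3]
finger_gap: 15.1
```

```bash
python3 - <<'E'
from h import *
snap('wrist','w6')
plan([540,-195,205],15.3)
E
```

```text
t 7.9 pos [ 541.5 -192.1  204.3] shift [-0.07  0.22 -0.24] turn [ 0.04  0.01 -0.  ] F [ 0.  -0.3 -3.9] gap 15.0
toolaxes x [-0.  0. -1.] y [-0.964 -0.265  0.   ] z [-0.265  0.964  0.   ]
```

View pics/w6.png

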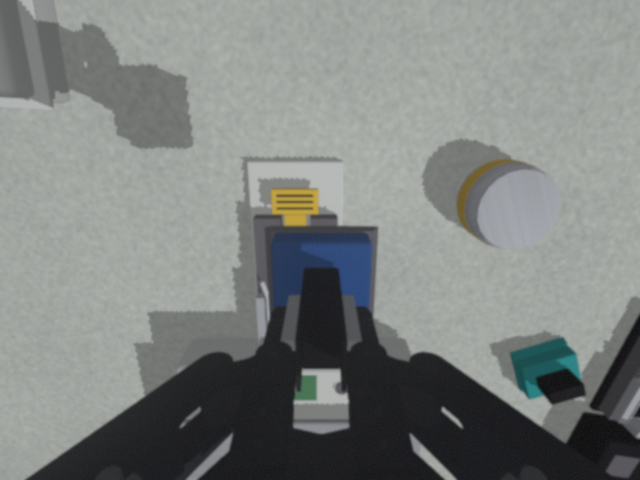

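The pad is visible at (295,200) and the base edges at columns 250 and 343; the battery hides the rest. I'll measure those.

```bash
python3 - <<'E'
from h import *
p,P=cloud('w6')
T=load('w6')[2]; k=load('w6')[3]
hsv=cv2.cvtColor(p,cv2.COLOR_RGB2HSV)
v,u=np.mgrid[:480,:640]
d=np.stack([(u-k[2])/k[0],(v-k[3])/k[1],np.ones_like(u)],-1)@T[:3,:3].T
Q=T[:3,3]+d*((24-T[2,3])/d[...,2])[...,None]
Y=(abs(hsv[...,0].astype(int)-25)<8)&(hsv[...,1]>120)
Y[:180]=0;Y[228:]=0;Y[:,:260]=0;Y[:,330:]=0
pad=Y.copy(); pad[212:]=0
print('pad',cv2.minAreaRect(Q[pad][:,:2].astype(np.float32)),'z',np.nanmedian(P[pad],0))
# base side edges by depth z>15
m=(P[...,2]>12)
L=[];Rr=[]
for row in range(170,222):
    i=np.where(m[row,235:360])[0]+235
    L.append(P[row,i[0]+1,:2]);Rr.append(P[row,i[-1]-1,:2])
for e in(L,Rr):
    l=cv2.fitLine(np.array(e,np.float32),cv2.DIST_HUBER,0,.01,.01).ravel(); print('edge yaw',np.degrees(np.arctan2(l[1],l[0])),l)
# dark strips depth at 24..27 outer edges
# blue battery in hand
B=(abs(hsv[...,0].astype(int)-112)<10)&(hsv[...,1]>130)&(P[...,2]>100)
print('blue',np.nanpercentile(P[B],[1,50,99],axis=0)); print(cv2.minAreaRect(P[B][:,:2].astype(np.float32)))
# left edge blue line & right edge at rows 245-300
for s in(0,-1):
    e=[P[row,np.where(B[row])[0][s],:2] for row in range(245,300)]
    l=cv2.fitLine(np.array(e,np.float32),cv2.DIST_HUBER,0,.01,.01).ravel(); print('blue edge',np.degrees(np.arctan2(l[1],l[0])),l)
# scale front geometry from earlier views; recompute with scene/side s0,d0: housing front edge at z=61
for f in('s0','d0'):
    p2,P2=cloud(f)
    C=P2; m=(C[...,2]>58)&(C[...,2]<64)&(C[...,0]>600)&(C[...,1]<20)&(C[...,1]>-350)
    print(f,cv2.minAreaRect(C[m][:,:2].astype(np.float32)))
E
```

```text
pad ((537.4920043945312, -218.85540771484375), (20.81694984436035, 42.5108642578125), 15.323540687561035) z [ 537.10404093 -218.64957172   25.06023062]Traceback (most recent call last):
  File "<stdin>", line 17, in <module>
IndexError: index 0 is out of bounds for axis 0 with size 0
```

```bash
python3 - <<'E'
from h import *
p,P=cloud('w6')
T=load('w6')[2]; k=load('w6')[3]
hsv=cv2.cvtColor(p,cv2.COLOR_RGB2HSV)
v,u=np.mgrid[:480,:640]
d=np.stack([(u-k[2])/k[0],(v-k[3])/k[1],np.ones_like(u)],-1)@T[:3,:3].T
Q=T[:3,3]+d*((24-T[2,3])/d[...,2])[...,None]
Y=(abs(hsv[...,0].astype(int)-25)<8)&(hsv[...,1]>120)
Y[:180]=0;Y[228:]=0;Y[:,:260]=0;Y[:,330:]=0
for row in range(184,228,2):
    i=np.where(Y[row])[0]
    if len(i): print(row,i[0],i[-1],Q[row,i[[0,-1]],:2].mean(0).round(1),end=' | ')
print()
m=(P[...,2]>18)
for row in range(160,226,6):
    i=np.where(m[row,235:360])[0]+235
    if len(i): print(row,i[0],i[-1],P[row,i[0]].round(1),P[row,i[-1]].round(1))
B=(abs(hsv[...,0].astype(int)-112)<10)&(hsv[...,1]>130)&(P[...,2]>100)
print('blue',np.nanpercentile(P[B],[1,50,99],axis=0).round(1)); print(cv2.minAreaRect(P[B][:,:2].astype(np.float32)))
E=[]
for s in(0,-1):
    e=[P[row,np.where(B[row])[0][s],:2] for row in range(245,300)]
    l=cv2.fitLine(np.array(e,np.float32),cv2.DIST_HUBER,0,.01,.01).ravel(); print('blue edge',np.degrees(np.arctan2(l[1],l[0])),l)
for f in('s0','d0'):
    p2,P2=cloud(f)
    C=P2; m=(C[...,2]>58)&(C[...,2]<64)&(C[...,0]>600)&(C[...,1]<20)&(C[...,1]>-350)
    print(f,cv2.minAreaRect(C[m][:,:2].astype(np.float32)))
E
```

```text
190 272 316 [ 528.3 -221.3] | 192 271 317 [ 530.1 -220.8] | 194 271 317 [ 531.9 -220.4] | 196 272 317 [ 533.6 -219.5] | 198 272 317 [ 535.5 -219. ] | 200 272 317 [ 537.3 -218.6] | 202 272 317 [ 539.1 -218.1] | 204 272 317 [ 541.  -217.6] | 206 272 317 [ 542.8 -217.2] | 208 272 317 [ 544.7 -216.7] | 210 272 317 [ 546.6 -216.2] | 212 272 317 [ 548.4 -215.8] | 214 273 316 [ 550.3 -215.3] | 216 285 305 [ 552.1 -214.4] | 218 285 305 [ 554.  -213.9] | 220 285 305 [ 555.9 -213.4] | 222 285 305 [ 557.8 -213. ] | 224 286 305 [ 559.6 -212. ] | 
190 270 317 [ 534.  -242.5   24.5] [ 522.6 -200.9   24.7]
196 271 317 [ 539.4 -240.4   23.9] [ 528.  -199.4   24.5]
202 271 317 [ 544.7 -239.1   24.7] [ 533.3 -198.    25.5]
208 271 317 [ 550.3 -237.9   24.6] [ 538.9 -196.5   24.8]
214 284 305 [ 553.1 -224.9   23.4] [ 548.2 -205.7   22.3]
220 253 336 [ 565.9 -251.6   25.5] [ 545.4 -176.1   24.8]
blue [[ 507.4 -218.2  196.9]
 [ 521.3 -196.8  198.5]
 [ 545.1 -172.8  200. ]]
((526.3252563476562, -196.27890014648438), (33.321380615234375, 44.74645233154297), 14.852476119995117)
blue edge 12.059243 [ 9.7793210e-01  2.0892298e-01  5.3596307e+02 -2.1627673e+02]
blue edge 15.795152 [ 9.6224105e-01  2.7219883e-01  5.1677954e+02 -1.7617789e+02]
s0 ((804.9232177734375, -144.43783569335938), (242.60008239746094, 238.37078857421875), 15.322591781616211)
d0 ((799.4268798828125, -146.45166015625), (238.03663635253906, 240.70167541503906), 15.595367431640625)
```

Slide centreline: through the pad at (539.0,-218.1), heading 15.3°. The housing and platter fits put the nominal seat at about (636.6,-191.4). The pad places the true seat about 10–13 mm further in, so probably about +10. In the hand the battery sits about 2.2 mm behind the TCP along the heading and its underside is 30.8 mm below it.

```bash
python3 - <<'E'
from h import *
plan([561.6,-211.9,62],15.3)
E
```

```text
t 7.9 pos [ 541.5 -192.1  204.3] shift [14.23 -1.41 -2.44] turn [ 0.04  0.01 -0.  ] F [ 0.  -0.3 -3.9] gap 15.0
toolaxes x [-0.  0. -1.] y [-0.964 -0.265  0.   ] z [-0.265  0.964  0.   ]
```

>>> {"op": "servo_tool", "data": {
  "commands": [
    [[255, 3, -1.0, -1.5, 0, 0, 0], [255, 7, -1.4, -2.4, 0, 0, 0], [255, 11, -1.4, -2.4, 0, 0, 0], [255, 13.3, -1.4, -2.4, 0, 0, 0], [255, 14.1, -1.4, -2.4, 0, 0, 0], [255, 14.1, -1.4, -2.4, 0, 0, 0], [255, 14.1, -1.4, -2.4, 0, 0, 0], [255, 14.1, -1.4, -2.4, 0, 0, 0]]
  ]
}}

```text
time: 8.7
tool_pos: [562.9, -213.3, 65.9]
tcp_rot: [-131.3, 89.8, -26.0]
ft_force: [-0.0, -0.1, -2.6]
finger_gap: 15.2
```

```bash
python3 - <<'E'
from h import *
snap('wrist','w7')
plan([561.6,-211.9,56],15.3)
p,P=cloud('w7')
T=load('w7')[2]; k=load('w7')[3]
hsv=cv2.cvtColor(p,cv2.COLOR_RGB2HSV)
v,u=np.mgrid[:480,:640]
d=np.stack([(u-k[2])/k[0],(v-k[3])/k[1],np.ones_like(u)],-1)@T[:3,:3].T
Q=T[:3,3]+d*((24-T[2,3])/d[...,2])[...,None]
Y=(abs(hsv[...,0].astype(int)-25)<8)&(hsv[...,1]>120)
for row in range(0,300,8):
    i=np.where(Y[row,200:450])[0]+200
    if len(i)>8: print(row,i[0],i[-1],Q[row,i[[0,-1]],:2].mean(0).round(1))
E
```

```text
t 8.75 pos [ 562.8 -213.2   65.7] shift [0.97 0.08 0.16] turn [-0.03 -0.14  0.17] F [ 0.9  0.7 -2.8] gap 15.1
toolaxes x [ 0.003 -0.002 -1.   ] y [-0.965 -0.263 -0.003] z [-0.263  0.965 -0.003]
216 285 364 [ 530.2 -220.6]
224 285 363 [ 534.6 -219.7]
```

View pics/w7.png

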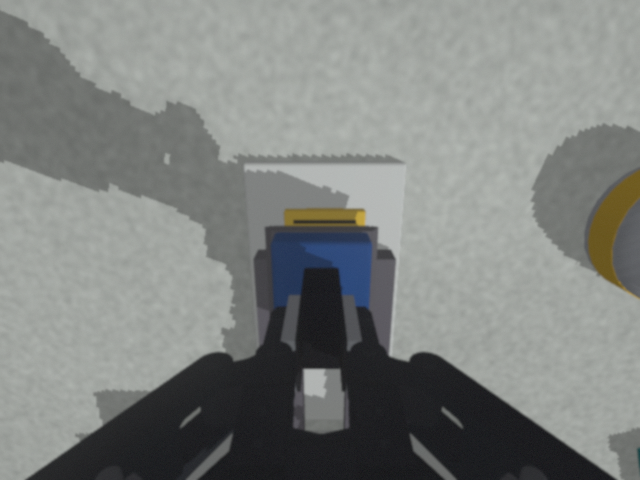

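The view shows the foot over the bed, with the pad at (325,217) about 4 px to the right of the battery's centreline. I need +1.3 mm along tool z, and then I'll go down gently.

>>> {"op": "servo_tool", "data": {
  "commands": [
    [[255, 0.3, 0.05, 0.13, 0, 0, 0], [255, 0.6, 0.05, 0.13, 0, 0, 0], [255, 0.8, 0.05, 0.13, 0, 0, 0], [255, 0.9, 0.05, 0.13, 0, 0, 0], [255, 0.95, 0.05, 0.13, 0, 0, 0], [255, 0.95, 0.05, 0.13, 0, 0, 0], [255, 0.95, 0.05, 0.13, 0, 0, 0]]
  ]
}}

```text
time: 9.45
tool_pos: [561.2, -211.9, 55.7]
tcp_rot: [-133.7, 89.9, -28.5]
ft_force: [-4.1, 2.6, 9.9]
finger_gap: 15.3
```

```bash
python3 - <<'E'
from h import *
plan([562,-212,55],15.3)
E
```

```text
t 9.45 pos [ 561.2 -211.9   55.7] shift [ 0.07 -0.07 -0.03] turn [-0.03 -0.07  0.08] F [-4.1  2.6  9.9] gap 15.3
toolaxes x [ 0.002 -0.001 -1.   ] y [-0.965 -0.263 -0.001] z [-0.263  0.965 -0.001]
```

>>> {"op": "servo_tool", "data": {
  "commands": [
    [[255, -0.08, 0, 0, 0, 0, 0], [255, -0.1, -0.3, 0, 0, 0, 0], [255, -0.1, -0.6, 0, 0, 0, 0], [255, -0.1, -0.9, 0, 0, 0, 0], [255, -0.1, -1.2, 0, 0, 0, 0], [255, -0.1, -1.5, 0, 0, 0, 0]]
  ]
}}

```text
time: 10.05
tool_pos: [575.4, -208.2, 55.7]
tcp_rot: [-165.5, 89.9, -60.3]
ft_force: [-4.7, -0.9, 7.0]
finger_gap: 15.1
```

```bash
python3 - <<'E'
from h import *
plan([636.6+1.6,-191.4+.6,55],15.3)
E
```

```text
t 10.05 pos [ 575.4 -208.2   55.7] shift [ 0.07 -6.51  0.02] turn [-0.05 -0.07  0.02] F [-4.7 -0.9  7. ] gap 15.1
toolaxes x [ 0.001 -0.001 -1.   ] y [-0.965 -0.263 -0.   ] z [-0.263  0.965 -0.001]
```

>>> {"op": "servo_tool", "data": {
  "commands": [
    [[255, -0.05, -0.3, 0, 0, 0, 0], [255, -0.05, -0.6, 0, 0, 0, 0], [255, -0.05, -0.9, 0, 0, 0, 0], [255, -0.05, -1.2, 0, 0, 0, 0]]
  ]
}}

```text
time: 10.45
tool_pos: [586.7, -204.7, 55.7]
tcp_rot: [144.6, 90.0, -110.2]
ft_force: [-5.2, -0.4, 6.9]
finger_gap: 15.3
```

>>> {"op": "servo_tool", "data": {
  "commands": [
    [[255, 0, -0.3, 0, 0, 0, 0], [255, 0, -0.6, 0, 0, 0, 0], [255, 0, -0.9, 0, 0, 0, 0]]
  ]
}}

```text
time: 10.75
tool_pos: [595.6, -202.2, 55.7]
tcp_rot: [-164.2, 90.0, -58.9]
ft_force: [-2.8, -0.2, 5.9]
finger_gap: 15.6
```

```bash
python3 - <<'E'
from h import *
plan([636.6+2.1,-191.4+.6,55],15.3)
E
```

```text
t 10.75 pos [ 595.6 -202.2   55.7] shift [ 0.07 -4.46 -0.03] turn [-0.04 -0.03  0.01] F [-2.8 -0.2  5.9] gap 15.6
toolaxes x [ 0. -0. -1.] y [-0.965 -0.263 -0.   ] z [-0.263  0.965 -0.001]
```

>>> {"op": "servo_tool", "data": {
  "commands": [
    [[255, 0, -0.25, -0.03, 0, 0, 0], [255, 0, -0.5, -0.03, 0, 0, 0], [255, 0, -0.75, -0.03, 0, 0, 0], [255, 0, -1.0, -0.03, 0, 0, 0]]
  ]
}}

```text
time: 11.15
tool_pos: [605.3, -199.9, 55.7]
tcp_rot: [-166.3, 90.0, -61.0]
ft_force: [-3.7, -0.8, 6.0]
finger_gap: 14.9
```

>>> {"op": "servo_tool", "data": {
  "commands": [
    [[255, 0, -0.25, 0, 0, 0, 0], [255, 0, -0.5, 0, 0, 0, 0], [255, 0, -0.75, 0, 0, 0, 0], [255, 0, -1.0, 0, 0, 0, 0]]
  ]
}}

```text
time: 11.55
tool_pos: [614.9, -197.3, 55.7]
tcp_rot: [-161.5, 90.0, -56.2]
ft_force: [-4.3, -1.0, 6.0]
finger_gap: 15.0
```

```bash
python3 - <<'E'
from h import *
plan([636.6+2.1,-191.4+.6,55],15.3)
E
```

```text
t 11.55 pos [ 614.9 -197.3   55.7] shift [ 0.07 -2.46 -0.  ] turn [-0.04 -0.03  0.01] F [-4.3 -1.   6. ] gap 15.0
toolaxes x [ 0. -0. -1.] y [-0.965 -0.263 -0.   ] z [-0.263  0.965 -0.001]
```

>>> {"op": "servo_tool", "data": {
  "commands": [
    [[255, 0, -0.2, 0, 0, 0, 0], [255, 0, -0.4, 0, 0, 0, 0], [255, 0, -0.6, 0, 0, 0, 0], [255, 0, -0.8, 0, 0, 0, 0], [255, 0, -0.8, 0, 0, 0, 0]]
  ]
}}

```text
time: 12.05
tool_pos: [622.9, -195.1, 55.7]
tcp_rot: [-131.3, 90.0, -26.1]
ft_force: [-2.3, -0.6, 5.0]
finger_gap: 15.1
```

>>> {"op": "servo_tool", "data": {
  "commands": [
    [[255, 0, -0.2, 0, 0, 0, 0], [255, 0, -0.4, 0, 0, 0, 0], [255, 0, -0.6, 0, 0, 0, 0]]
  ]
}}

```text
time: 12.35
tool_pos: [628.4, -193.6, 55.8]
tcp_rot: [-159.5, 90.0, -54.2]
ft_force: [-3.9, -1.1, 5.1]
finger_gap: 15.0
```

>>> {"op": "servo_tool", "data": {
  "commands": [
    [[255, 0, -0.2, 0, 0, 0, 0], [255, 0, -0.4, 0, 0, 0, 0], [255, 0, -0.4, 0, 0, 0, 0]]
  ]
}}

```text
time: 12.65
tool_pos: [632.5, -192.4, 55.7]
tcp_rot: [-135.7, 90.0, -30.4]
ft_force: [-2.0, -1.0, 5.7]
finger_gap: 14.6
```

```bash
python3 - <<'E'
from h import *
plan([636.6+2.1,-191.4+.6,55],15.3)
E
```

```text
t 12.65 pos [ 632.5 -192.4   55.7] shift [ 0.07 -0.64 -0.01] turn [-0.03 -0.03  0.03] F [-2.  -1.   5.7] gap 14.6
toolaxes x [ 0.001 -0.    -1.   ] y [-0.965 -0.263 -0.001] z [-0.263  0.965 -0.001]
```

>>> {"op": "servo_tool", "data": {
  "commands": [
    [[255, 0, -0.2, 0, 0, 0, 0], [255, 0, -0.4, 0, 0, 0, 0], [255, 0, -0.4, 0, 0, 0, 0]]
  ]
}}

```text
time: 12.95
tool_pos: [636.3, -191.4, 55.8]
tcp_rot: [-135.2, 89.9, -29.9]
ft_force: [-2.0, -2.3, 5.6]
finger_gap: 14.9
```

>>> {"op": "servo_tool", "data": {
  "commands": [
    [[255, 0, -0.2, 0, 0, 0, 0], [255, 0, -0.4, 0, 0, 0, 0], [255, 0, -0.4, 0, 0, 0, 0]]
  ]
}}

```text
time: 13.25
tool_pos: [639.3, -190.6, 55.8]
tcp_rot: [101.5, 89.9, -153.3]
ft_force: [-6.2, -0.8, 9.3]
finger_gap: 15.3
```

>>> {"op": "servo_tool", "data": {
  "commands": [
    [[255, 0, -0.2, 0, 0, 0, 0], [255, 0, -0.4, 0, 0, 0, 0], [255, 0, -0.4, 0, 0, 0, 0]]
  ]
}}

```text
time: 13.55
tool_pos: [643.1, -189.6, 55.8]
tcp_rot: [99.8, 89.9, -155.0]
ft_force: [-7.4, -1.4, 9.4]
finger_gap: 14.8
```

```bash
python3 - <<'E'
from h import *
plan([636.6+2.1,-191.4+.6,55],15.3)
snap('wrist','w8')
E
```

```text
t 13.55 pos [ 643.1 -189.6   55.8] shift [ 0.08  0.46 -0.  ] turn [-0.04 -0.01 -0.08] F [-7.4 -1.4  9.4] gap 14.8
toolaxes x [-0.001 -0.001 -1.   ] y [-0.965 -0.263  0.001] z [-0.263  0.965 -0.   ]
```

View pics/w8.png

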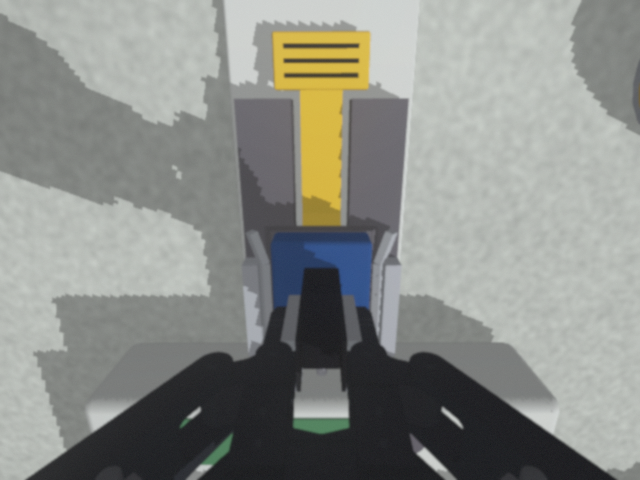

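The view shows the battery centred between the rails, with the pad at (321,60). The force step near TCP x≈638 shows that the ejector has been touched, so the seat is about 9 mm further, which agrees with the pad-based estimate. I'll carry on gently and take some downforce off.

>>> {"op": "servo_tool", "data": {
  "commands": [
    [[255, -0.03, -0.1, 0, 0, 0, 0], [255, -0.03, -0.25, 0, 0, 0, 0], [255, -0.03, -0.4, 0, 0, 0, 0], [255, -0.03, -0.4, 0, 0, 0, 0]]
  ]
}}

```text
time: 14.0
tool_pos: [646.7, -188.5, 55.8]
tcp_rot: [91.2, 89.9, -163.5]
ft_force: [-7.1, -1.9, 8.4]
finger_gap: 15.3
```

>>> {"op": "servo_tool", "data": {
  "commands": [
    [[255, 0, -0.1, 0, 0, 0, 0], [255, 0, -0.2, 0, 0, 0, 0], [255, 0, -0.2, 0, 0, 0, 0]]
  ]
}}

```text
time: 14.3
tool_pos: [648.5, -188.1, 55.8]
tcp_rot: [90.1, 89.9, -164.6]
ft_force: [-7.1, -1.5, 7.6]
finger_gap: 14.9
```

```bash
python3 - <<'E'
from h import *
plan([649+2.1,-188+.6,55],15.3)
snap('wrist','w9')
for f in('w8','w9'):
    p,P=cloud(f); hsv=cv2.cvtColor(p,cv2.COLOR_RGB2HSV)
    Y=(abs(hsv[...,0].astype(int)-25)<8)&(hsv[...,1]>120); Y[110:]=0;Y[:,:260]=0;Y[:,380:]=0
    W=(P[...,2]>10)&(hsv[...,1]<30)&(hsv[...,2]>130); W[110:]=0;W[:,:235]=0;W[:,410:]=0
    print(f,np.nanmean(P[Y],0).round(2),Y.sum(),'base',np.nanmean(P[W],0).round(2))
E
```

```text
t 14.3 pos [ 648.5 -188.1   55.8] shift [ 0.08 -0.27 -0.  ] turn [-0.05 -0.   -0.12] F [-7.1 -1.5  7.6] gap 14.9
toolaxes x [-0.002 -0.001 -1.   ] y [-0.965 -0.263  0.002] z [-0.263  0.965 -0.   ]
w8 [ 541.06 -217.85   20.95] 5626 base [ 531.44 -216.81   11.9 ]
w9 [ 542.62 -217.48   20.95] 6436 base [ 534.13 -215.42   11.49]
```

The pad's measured height, 20.9 now against 25 when up, gives a direct reading of the catch. I'll go on in 1 mm steps.

>>> {"op": "servo_tool", "data": {
  "commands": [
    [[255, 0, -0.1, 0, 0, 0, 0], [255, 0, -0.1, 0, 0, 0, 0]]
  ]
}}

```text
time: 14.55
tool_pos: [649.4, -187.8, 55.8]
tcp_rot: [89.3, 89.9, -165.4]
ft_force: [-7.6, -2.1, 8.1]
finger_gap: 15.4
```

>>> {"op": "servo_tool", "data": {
  "commands": [
    [[255, 0, -0.1, 0, 0, 0, 0], [255, 0, -0.1, 0, 0, 0, 0]]
  ]
}}

```text
time: 14.75
tool_pos: [650.3, -187.5, 55.7]
tcp_rot: [87.1, 89.9, -167.6]
ft_force: [-8.3, -0.8, 8.1]
finger_gap: 15.3
```

```bash
cat >> h.py <<'E'
def padz(f):
    snap('wrist',f)
    p,P=cloud(f); hsv=cv2.cvtColor(p,cv2.COLOR_RGB2HSV)
    Y=(abs(hsv[...,0].astype(int)-25)<8)&(hsv[...,1]>120); Y[110:]=0;Y[:,:260]=0;Y[:,380:]=0
    print(f,np.nanmean(P[Y],0).round(2),Y.sum())
E
python3 - <<'E'
from h import *
plan([649+2.1,-188+.6,55],15.3)
padz('w10')
E
```

```text
t 14.75 pos [ 650.3 -187.5   55.7] shift [ 0.07 -0.08 -0.01] turn [-0.05  0.01 -0.12] F [-8.3 -0.8  8.1] gap 15.3
toolaxes x [-0.002 -0.    -1.   ] y [-0.965 -0.263  0.002] z [-0.263  0.965  0.   ]
w10 [ 543.3  -217.26   24.69] 6986
```

The pad rose from 20.95 to 24.7, so the catch has clicked up. I'll open, then retreat straight up.

>>> {"op": "servo_tool", "data": {
  "commands": [
    [[255, 0, 0, 0, 0, 0, 0], [180, 0, 0, 0, 0, 0, 0], [100, 0, 0, 0, 0, 0, 0], [0, 0, 0, 0, 0, 0, 0], [0, 0, 0, 0, 0, 0, 0], [0, -0.3, 0, 0, 0, 0, 0], [0, -0.8, 0, 0, 0, 0, 0]]
  ]
}}

```text
time: 15.5
tool_pos: [650.9, -186.9, 63.3]
tcp_rot: [50.8, 89.9, 156.1]
ft_force: [0.2, -0.1, -0.1]
finger_gap: 85.5
```

```bash
python3 - <<'E'
from h import *
plan([651,-188,160],15.3)
padz('w11')
E
```

```text
t 15.5 pos [ 650.9 -186.9   63.3] shift [-9.67  0.03 -0.11] turn [-0.03  0.03 -0.04] F [ 0.2 -0.1 -0.1] gap 85.5
toolaxes x [-0.001  0.    -1.   ] y [-0.965 -0.263  0.001] z [-0.263  0.965  0.001]
w11 [ 543.46 -217.15   24.67] 6509
```

View pics/w11.png

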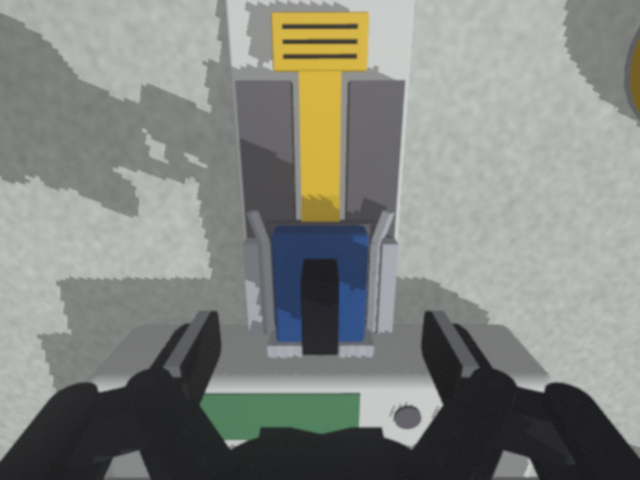

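The battery stays home at (320,285), the fingers are free, and the catch is up (z 24.7). I'll lift away and do a last check.

>>> {"op": "servo_tool", "data": {
  "commands": [
    [[0, -3, 0, 0, 0, 0, 0], [0, -7, 0, 0, 0, 0, 0], [0, -11, 0, 0, 0, 0, 0], [0, -12, 0, 0, 0, 0, 0], [0, -12, 0, 0, 0, 0, 0], [0, -12, 0, 0, 0, 0, 0]]
  ]
}}

```text
time: 16.15
tool_pos: [650.8, -186.9, 182.7]
tcp_rot: [53.4, 90.0, 158.6]
ft_force: [-0.0, -0.7, -0.7]
finger_gap: 85.5
```

```bash
python3 - <<'E'
from h import *
snap('wrist','w12'); snap('side','d12')
p,P=cloud('w12'); hsv=cv2.cvtColor(p,cv2.COLOR_RGB2HSV)
m=(P[...,2]>72)&(P[...,2]<78)&(hsv[...,2]<80)&(abs(P[...,0]-648)<40)&(abs(P[...,1]+188)<30)
print('rib',m.sum(),cv2.minAreaRect(P[m][:,:2].astype(np.float32)))
Y=(abs(hsv[...,0].astype(int)-25)<8)&(hsv[...,1]>120)&(abs(P[...,0]-540)<9)&(abs(P[...,1]+218)<18)
print('pad',np.nanmean(P[Y],0),Y.sum())
plan([651,-188,160],15.3)
p=load('d12')[0]; cv2.imwrite('pics/d12c.png',cv2.resize(p[180:340,280:500],None,fx=3,fy=3)[:,:,::-1])
E
```

```text
rib 1003 ((647.8070068359375, -188.94802856445312), (35.59006118774414, 15.663664817810059), 15.728169441223145)
pad [ 539.86093147 -218.1930052    25.05546275] 1060
t 16.25 pos [ 650.  -186.6  181. ] shift [ 2.1  -0.07 -0.17] turn [-0.04  0.13 -0.18] F [ 0.2 -0.2 -0.1] gap 85.5
toolaxes x [-0.004  0.001 -1.   ] y [-0.965 -0.263  0.003] z [-0.263  0.965  0.002]
```

View pics/d12c.png

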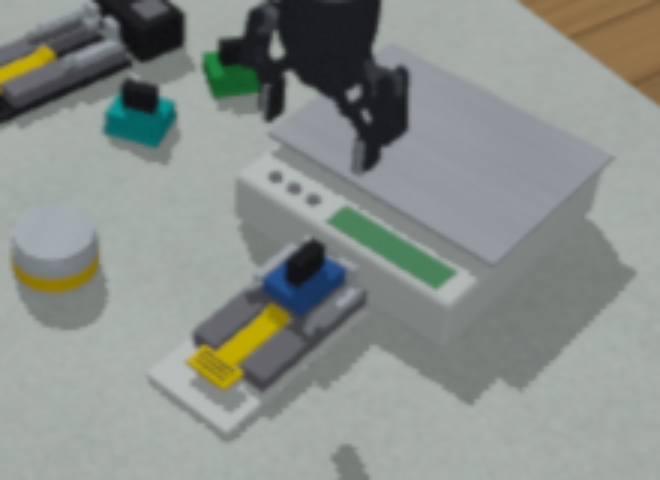

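The side crop shows the battery seated against the scale, the pad up and the gripper clear. The rib is at (647.8,-188.9) with yaw 15.7°, and the pad is at z 25.1.

```bash
python3 - <<'E'
from h import *
print(r.hand_in())
E
```

```text
the job is handed in; nothing more can be done
None
```

The battery is in the scale's slide with the catch up behind it, and I handed the job in at about 16.3 s; the hand-in gives no verdict.

**What I did:** I pressed the charger's yellow pad until the battery popped out, slid it out by the rib, and set it down before the scale's slide. I then pushed it in slowly until the catch clicked, let go and lifted clear.

**Last checks:**
- **Catch:** the scale's pad measured 20.9 mm high with the foot over the catch. It rose to 24.7 mm at the click and stayed up after release (24.7, then 25.1 mm).
- **Battery position:** the rib is at (647.8, −188.9) with yaw 15.7°, against about 15.3° for the scale. That is about 11–12 mm past my estimate of the nominal seat. The stated slide shift is at most 10 mm, so this is 1–2 mm over, within the camera error, and still under the 14 mm limit.
- **Forces:** the readings after each move while sliding in stayed near 8 N along and 10 N down. I did not see any peaks between readings.
- **Robot and bystanders:** the gripper is clear, and the wrist force reads about zero. I did not measure the tin, jar or lunch box again, but the arm passed well above or away from them.

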